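# Check the hand brakes of two banding wheels

### The arm

A 7-joint arm with a two-finger parallel gripper is mounted at the origin on the work surface. World frame = base frame: x ahead of the robot, y to its left, z up, the work surface at z = 0. Lengths are in m, angles in rad, forces in N, time in s.
With the tool pointing down it reaches from about 0.425 to 0.95 m from the base axis. Payload 4.7 kg.
Tool frame: the origin (TCP) lies between the finger pads; the fingertips stand 25 mm ahead of it and the grasp point (between the pads) lies 6 mm ahead of it; x points along the fingers, z is the direction in which the jaws open and shut, and the axes are right-handed (so a half turn about x gives the same grasp; the last joint's range is limited). The gripper opens to 85 mm and grips with 20 to 120 N. Pads are 22 mm wide; open, the fingers measure 114 mm over their backs; the gripper's body (76 mm by 85 mm) begins 54 mm behind the grasp point. The pads swing forward as they close: fully open they stand 13 mm farther back than shut.
Start: joints at [1.163, 0.469, -0.049, 1.532, 0.024, 1.141, -0.082], TCP at [0.25, -0.627, 0.256] pointing down, gripper open.
Joint ranges: [-2.59, 2.59], [-0.33, 1.99], [-1.39, 1.29], [0.1, 2.45], [-1.04, 4.18], [0.21, 1.99], [-2.66, 2.66]. Speed limits (rad/s): [2.57, 2.57, 3.14, 3.14, 3.14, 3.14, 3.14].

### API

Orientations are given as a 3x3 rotation matrix whose columns are the frame's x, y, z axes.
In Python, from rig import * gives the robot as it stands. Calls block until the motion is done:
- movep(position, orientation): joint-space move of the TCP to a pose.
- move_l(position, attitude=None, feed=0.15, until_force=None): straight line of the TCP; attitude=None keeps the orientation; feed is the mean speed in m/s. With until_force (N) it stops when the force on the tool has changed by that much, and returns True; else False.
- move_joints(angles): joint-space move.
- command_gripper(opening, newtons=None): finger opening in m; newtons is the grip in N (None keeps the last); returns when the fingers have stopped.
- sleep(seconds).
- inverse_kinematics(position, orientation): joint angles nearest the present ones, or None.
- sense(): the state.
- camera(name): name is "scene" or "top" or "wrist"; returns (picture, depth): 480x640x3 uint8, red, green, blue; 480x640 float32, m along the optical axis (not along the pixel's ray), 0 where there is no reading.
- camera_params(name): a dict with "K" (3x3 intrinsics, pixels), "dist" ([k1, k2, p1, p2, k3] as OpenCV has them; the pictures are not rectified), "position" and "rotation" of the camera in the world; the wrist camera has in their place "tool_from_camera" (4x4, takes a point from camera to tool coordinates, whose origin is the TCP and whose axes are the tool frame's). Camera axes: x right, y down, z forward; pixel columns grow to the right and rows downward; lengths in m; the calibration is good to about 2 mm. A picture is of the moment at which its call begins: read the wrist's pose just before it. camera_params takes no time and is no camera call.
A pose or a line that the arm cannot do raises Unreachable and nothing moves.
- finish_job(): hands the job in, once; it reports no verdict.
The state is a dict: "time_s": time; "joint_pos": joint angles; "qd": joint speeds; "joint_efforts": joint torques, N m; "position": TCP position; "tcp_rot": TCP orientation; "wrist_force": force on the tool from outside, world axes, zero at the start; "ft_torque": the same for the moment, N m; "finger_gap": finger opening in m.
Only numpy, scipy, OpenCV 4.12 (cv2) and the standard library are available. Lean on these libraries where they do the work, as an engineer would, in place of code of your own. Each camera call takes 0.05 s, during which the arm holds its last target.

### The job

Try the hand brakes of the two banding wheels: with the backs of the closed fingers press each brake lever in towards its hand bar as far as it goes, without forcing it, and let it spring out again; one comes right up to its bar, the other stops well short. Once both have been tried, finish with the good brake on: the program ends while the fingers still hold the lever that stops short pressed in against its stop, the other lever let go. Do not grip or straddle a lever, keep the fingers off the bars, and leave the pots and tools where they are.

Things in the scene. Friction and masses are not known exactly. Their poses are not given: they have to be found in the camera images.
- bar_a: the fixed hand bar of banding wheel a (potter's turntable on the bench, aluminium disc 220 mm across, top 93 mm high; both look alike). Level, 28 mm thick, black rubber grip. Origin on the bar's axis, 115 mm above the bench, 45 mm before its free end; x axis along the bar to the wheel's centre, 275 mm away at +x. The brake lever lies on its +y side
- press_a (a point): where to press the brake lever of wheel a: centre of its blade, 110 mm from the upright hinge pin, 115 mm above the bench. Straight level steel blade 12 mm thick, 18 mm high, ends 146 mm from the pin. The frame moves with it: +x along the blade to the pin, z up, +y away from the bar: press on the +y face towards -y
- lever_a (a joint): angle (rad) of wheel a's brake lever: 0 = sprung out, 45 mm clear of the bar at the press point; grows as pressed in. One lever (not told which) goes in to 0.42, along the bar, as good as touching; the other stops at 0.20, 24 mm clear. Spring at the press point: 3 N at 0, 5 N at 0.20, 8 N at 0.42; at the stop force rises steeply, 12 to 20 N is plenty
- bar_b: the fixed hand bar of banding wheel b (potter's turntable on the bench, aluminium disc 220 mm across, top 93 mm high; both look alike). Level, 28 mm thick, black rubber grip. Origin on the bar's axis, 115 mm above the bench, 45 mm before its free end; x axis along the bar to the wheel's centre, 275 mm away at +x. The brake lever lies on its +y side
- press_b (a point): where to press the brake lever of wheel b: centre of its blade, 110 mm from the upright hinge pin, 115 mm above the bench. Straight level steel blade 12 mm thick, 18 mm high, ends 146 mm from the pin. The frame moves with it: +x along the blade to the pin, z up, +y away from the bar: press on the +y face towards -y
- lever_b (a joint): angle (rad) of wheel b's brake lever: 0 = sprung out, 45 mm clear of the bar at the press point; grows as pressed in. One lever (not told which) goes in to 0.42, along the bar, as good as touching; the other stops at 0.20, 24 mm clear. Spring at the press point: 3 N at 0, 5 N at 0.20, 8 N at 0.42; at the stop force rises steeply, 12 to 20 N is plenty
- jug: small terracotta jug, 60 mm across, 110 mm high, loose; to be left alone. Origin at the centre of its underside
- bowl: small terracotta bowl, 90 mm across, 40 mm high, loose; to be left alone. Origin at the centre of its underside
- mug: white mug, 76 mm across, 85 mm high, loose; to be left alone. Origin at the centre of its underside
- brush: brush 170 mm long lying on the bench, loose; to be left alone. Origin at the centre of its underside
- rib: flat wooden rib 85 x 45 x 8 mm lying on the bench, loose; to be left alone. Origin at the centre of its underside
- prop: pale kiln prop, 44 mm across, 50 mm high, loose; to be left alone. Origin at the centre of its underside
- jar: lidded terracotta jar, 84 mm across, 124 mm high, loose; to be left alone. Origin at the centre of its underside

How it is judged:
By the outcome, as a careful person would: the job done as asked, in the order asked, and still so for the second after the job is handed in, while the arm keeps its last pose, push and grip.
It also fails if it takes over 64 s, if anything falls off the work surface, if the arm or the gripper's body presses on something with over 40 N, if the wrist force passes 120 N, or if a joint passes its speed limit or range.

## Working session

There is one attempt and no reset: what is moved stays moved. The work goes in short steps, each a Python script; the robot and the scene stay as the last script left them, time stands still between calls to the robot, and variables do not carry over. Pictures are saved under pics/ and viewed, and the job is handed in when it is done.

```bash
mkdir -p pics; ls; python3 - <<'E'
from rig import *
import cv2,numpy as np
for n in ("scene","top"):
    p,d=camera(n); cv2.imwrite(f"pics/{n}0.png",p[:,:,::-1]); np.savez(f"{n}0.npz",p=p,d=d)
    print(n,camera_params(n))
print(camera_params("wrist")); s=sense(); print(s)
E
```

```text
pics
scene {'K': array([[519.67314845,   0.        , 314.40843853],
       [  0.        , 519.67314845, 245.37626493],
       [  0.        ,   0.        ,   1.        ]]), 'dist': array([-0.08226316,  0.        ,  0.        ,  0.        ,  0.        ]), 'position': array([ 1.03565878, -0.67592494,  1.00685046]), 'rotation': array([[ 0.8093447 ,  0.42730556, -0.40295299],
       [ 0.58728918, -0.59725106,  0.54624407],
       [-0.00725097, -0.67874968, -0.73433392]])}
top {'K': array([[463.91072198,   0.        , 322.59989931],
       [  0.        , 463.91072198, 236.77728532],
       [  0.        ,   0.        ,   1.        ]]), 'dist': array([-0.00724714,  0.        ,  0.        ,  0.        ,  0.        ]), 'position': array([0.42853769, 0.01562609, 1.2380775 ]), 'rotation': array([[ 0.02505498, -0.99488495,  0.09785794],
       [-0.99954933, -0.02655026, -0.01400765],
       [ 0.01653415, -0.09746287, -0.99510181]])}
{'K': array([[354.6243364 ,   0.        , 317.45928607],
       [  0.        , 354.6243364 , 234.11949214],
       [  0.        ,   0.        ,   1.        ]]), 'dist
[... 551 characters left out ...]
4099705, -0.08232161]), 'qd': array([ 0.00081526, -0.00260015,  0.00047265, -0.00356974,  0.00043848,
        0.00061493,  0.00011721]), 'joint_efforts': array([ 1.44211910e-03, -5.11514211e+01, -4.66828910e-02, -2.38390875e+01,
        1.08135823e-02,  4.34403264e-03, -2.90961043e-05]), 'position': array([ 0.24945835, -0.62670777,  0.25536973]), 'tcp_rot': array([[-6.89276018e-04,  9.29108103e-01,  3.69807594e-01],
       [ 1.59764661e-03,  3.69808234e-01, -9.29106731e-01],
       [-9.99998486e-01, -4.95891391e-05, -1.73928636e-03]]), 'wrist_force': array([-0.37601715, -0.00373946,  0.54868243]), 'ft_torque': array([ 0.01941527, -0.02053106, -0.07101508]), 'finger_gap': 0.08551738940851333}
```

View pics/scene0.png

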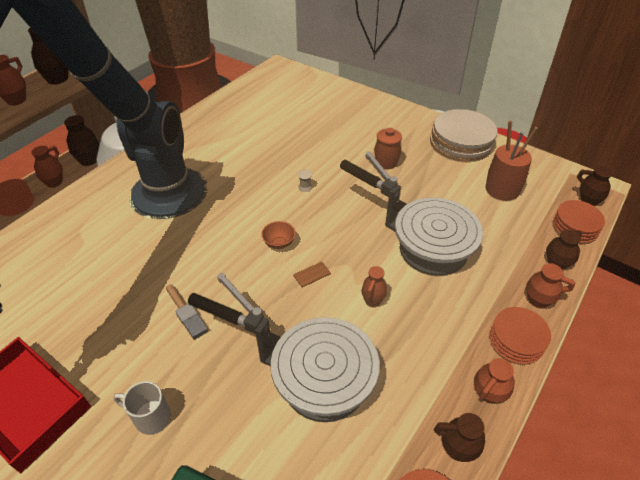

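View pics/top0.png

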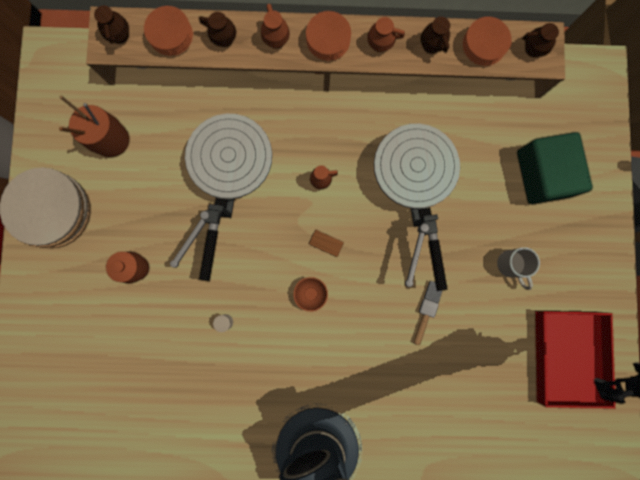

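The top view shows wheel discs at px (228,157) and (417,166), with bars running down the image and levers on their left (world +y) side: lever tips at (175,263) and (410,285). The jar at (127,266) is near the left lever and the brush is under the right bar's end. Next I'll measure them from depth.

```bash
cat > h.py <<'E'
import numpy as np,cv2
def cloud(p,d,c,T=None):
    v,u=np.nonzero(d>0); z=d[v,u]
    n=cv2.undistortPoints(np.stack([u,v],1).astype(float)[:,None],c["K"],c["dist"])[:,0]
    X=np.c_[n*z[:,None],z]
    if T is None: W=X@c["rotation"].T+c["position"]
    else: W=X@T[:3,:3].T+T[:3,3]
    return W,p[v,u].astype(int),u,v
E
python3 - <<'E'
from rig import *
from h import *
for n in ("top","scene"):
    f=np.load(n+"0.npz"); W,C,u,v=cloud(f['p'],f['d'],camera_params(n))
    b=(abs(W[:,0]-.5)<.1)&(abs(W[:,1])<.15)&(W[:,2]<.1)
    print(n,"bench z",np.median(W[b,2]))
    for nm,ys in (("L",.2),("R",-.2)):
        near=(abs(W[:,1]-ys)<.2)&(W[:,0]>.3)&(W[:,0]<.85)
        disc=near&(abs(W[:,2]-.093)<.006)&(C.min(1)>120)
        (cx,cy),r=cv2.minEnclosingCircle(W[disc,:2].astype(np.float32)); print(nm,"disc",cx,cy,r,np.median(W[disc,2]))
        k=near&(W[:,2]>.098)&(W[:,2]<.15)&(np.hypot(W[:,0]-cx,W[:,1]-cy)>.115)
        dark=k&(C.max(1)<50); gray=k&(C.max(1)>=60)&((C.max(1)-C.min(1))<30)
        for t,m in (("dark",dark),("gray",gray)):
            print(t,m.sum(),W[m].min(0).round(3),W[m].max(0).round(3))
        P=W[k];
        np.savez(f"k_{n}_{nm}.npz",P=P,C=C[k])
        im=np.zeros((600,600,3),np.uint8)
        for q,c in zip(P,C[k]):
            # 1 mm = 2 px ; x up, y left
            a=int(300-(q[1]-ys)*2000); bb=int(580-(q[0]-.38)*2000)
            if 0<=a<600 and 0<=bb<600: cv2.circle(im,(a,bb),2,tuple(int(i) for i in np.minimum(c[::-1]+40,255)),-1)
        cv2.imwrite(f"pics/k_{n}_{nm}.png",im)
E
python3 -c "
import cv2,numpy as np
a=[[cv2.imread(f'pics/k_{n}_{s}.png') for s in 'LR'] for n in ('top','scene')]
m=np.vstack([np.hstack(r) for r in a]);cv2.imwrite('pics/m.png',cv2.resize(m,(600,600)))"
```

```text
top bench z 0.0006587618219372482
L disc 0.7430269718170166 0.24247761070728302 0.10840173810720444 0.09054668373794394
dark 599 [0.427 0.242 0.099] [0.609 0.293 0.136]
gray 545 [0.427 0.254 0.104] [0.61  0.364 0.143]
R disc 0.7321265935897827 -0.23615361750125885 0.10836631059646606 0.09039545873089172
dark 550 [ 0.417 -0.3    0.099] [ 0.598 -0.233  0.134]
gray 584 [ 0.417 -0.298  0.104] [ 0.598 -0.201  0.141]
scene bench z -0.0015722460469412836
L disc 0.7465376853942871 0.23990213871002197 0.1103094071149826 0.08900015569351893
dark 4 [0.478 0.251 0.111] [0.548 0.263 0.117]
gray 652 [0.432 0.24  0.098] [0.614 0.354 0.138]
R disc 0.7348440885543823 -0.2377179116010666 0.10899475961923599 0.08927037956245087
dark 585 [ 0.421 -0.304  0.1  ] [ 0.604 -0.249  0.131]
gray 727 [ 0.422 -0.305  0.102] [ 0.604 -0.205  0.14 ]
```

View pics/m.png

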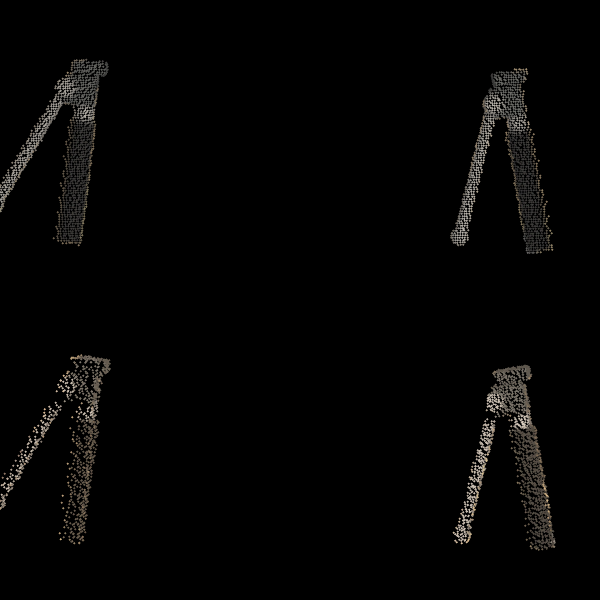

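```bash
cat > fit.py <<'E'
from h import *
def line(P):
    vx,vy,x,y=cv2.fitLine(P.astype(np.float32),cv2.DIST_HUBER,0,.001,.001).ravel()
    d=np.array([vx,vy]); d*=np.sign(d[0]); return np.array([x,y]),d
wheel={"L":[.7448,.2412],"R":[.7335,-.2369]}
for s in "LR":
  for n in ("top","scene"):
    P=np.load(f"k_{n}_{s}.npz")['P']; w=np.array(wheel[s])
    X=P[:,:2]
    # rough bar direction
    bars0={"L":np.array([.43,.274+.004]),"R":np.array([.42,-.29])}[s]
    e=w-bars0; e/=np.linalg.norm(e)
    for it in range(3):
        nrm=np.array([-e[1],e[0]]); o=w-.275*e
        al=(X-o)@e; la=(X-o)@nrm
        m=(al>-.05)&(al<.08)&(abs(la)<.022)
        c,dd=line(X[m]); e=dd
    nrm=np.array([-e[1],e[0]]); o=w-.275*e
    off=(c-w)@nrm
    m=(al>-.05)&(al<.055)&(la>.03)&(la<.09)
    cl,dl=line(X[m]); r=(X[m]-cl)@dl
    # extent of blade
    k=np.abs((X-cl)@np.array([-dl[1],dl[0]]))<.008
    end=np.percentile(((X-cl)@dl)[k],.5)
    tip=cl+end*dl; press=tip+.036*dl
    print(s,n,"bar dir",np.degrees(np.arctan2(e[1],e[0])).round(2),"off",off.round(4),"barend al",np.percentile(al[abs(la)<.015],.5).round(4),
     "lever ang rel",np.arctan2(e[0]*dl[1]-e[1]*dl[0],e@dl).round(3),"lever dir",np.degrees(np.arctan2(dl[1],dl[0])).round(2),"tip",tip.round(4),"press",press.round(4),"pin",(tip+.146*dl).round(4),"clear",((press-c)@nrm-.014-.006).round(4),"z",P[m,2].mean().round(4),P[m,2].max().round(4))
E
python3 fit.py
```

```text
L top bar dir -6.86 off 0.0008 barend al -0.0448 lever ang rel -0.43 lever dir -31.52 tip [0.4581 0.3578] press [0.4888 0.3389] pin [0.5825 0.2814] clear 0.0457 z 0.122 0.1295
L scene bar dir -6.29 off -0.0036 barend al -0.0433 lever ang rel -0.443 lever dir -31.7 tip [0.4611 0.3545] press [0.4918 0.3356] pin [0.5854 0.2778] clear 0.0497 z 0.1182 0.1272
R top bar dir 9.47 off 0.0029 barend al -0.0444 lever ang rel -0.409 lever dir -13.94 tip [ 0.4262 -0.2072] press [ 0.4611 -0.2159] pin [ 0.5679 -0.2423] clear 0.0426 z 0.1225 0.129
R scene bar dir 11.15 off -0.0006 barend al -0.0419 lever ang rel -0.458 lever dir -15.09 tip [ 0.4287 -0.2115] press [ 0.4635 -0.2209] pin [ 0.5697 -0.2495] clear 0.0486 z 0.1194 0.1274
```

```bash
cat > m.py <<'E'
from rig import *
from h import *
L={"L":dict(pin=np.array([.5835,.2805]),ang=np.radians(-31.4)),"R":dict(pin=np.array([.5688,-.2455]),ang=np.radians(-14.2))}
ZT=.124
def fr(s,th):
    a=L[s]["ang"]+th; return np.array([np.cos(a),np.sin(a)]),np.array([-np.sin(a),np.cos(a)])
def pose(s,th,off,z=ZT):
    d,n=fr(s,th); p=L[s]["pin"]-.110*d+n*(.0205+off)
    R=np.array([[0,d[0],-n[0]],[0,d[1],-n[1]],[-1,0,0]],float)
    return np.r_[p,z],R
def fn(s,th,f0=0):
    d,n=fr(s,th); f=sense()["wrist_force"]; return f[:2]@n,f[:2]@d,f[2]
E
python3 - <<'E'
from m import *
command_gripper(0.0,20)
p,R=pose("R",0,.025,.26)
for s in "RL":
    for th in (0,.2,.42):
        print(s,th,inverse_kinematics(*pose(s,th,.0)))
movep(p,R)
s=sense(); print(s["time_s"],s["finger_gap"],s["position"],p)
im,d=camera("wrist"); cv2.imwrite("pics/w1.png",im[:,:,::-1])
T=np.eye(4);T[:3,:3]=s["tcp_rot"];T[:3,3]=s["position"];T=T@camera_params("wrist")["tool_from_camera"]
np.savez("w1.npz",p=im,d=d,T=T)
E
```

```text
R 0 [ 0.43456743  0.37004255 -0.14163244  2.04880141  0.07683517  0.72759654
 -1.57365502]
R 0.2 [ 0.50105215  0.37459018 -0.16940082  2.04294564  0.0925227   0.73107039
 -1.34440343]
R 0.42 [ 0.56161491  0.3872306  -0.18824239  2.02347703  0.10501374  0.73982739
 -1.08930644]
L 0 [-1.19478198  0.60461277  0.71989545  1.83985155 -0.5040254   0.88831793
 -2.35387357]
L 0.2 [-1.06606836  0.52373549  0.52677129  1.8838279  -0.34909322  0.82578868
 -2.27640031]
L 0.42 [-0.91278007  0.46511056  0.33419584  1.92522363 -0.20972528  0.78475972
 -2.16121426]
2.7 0.00012039852014436612 [ 0.473242   -0.17540583  0.26005309] [ 0.4733225  -0.17440642  0.26      ]
```

View pics/w1.png

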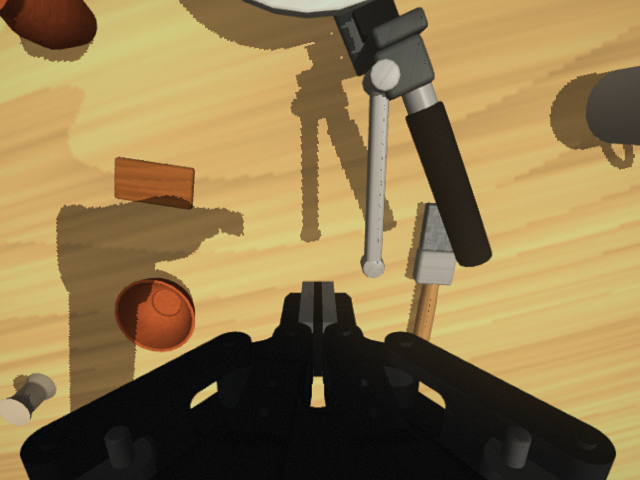

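Wrist view: the lever blade runs from the pin at (385,75) to the tip knob at (373,268). The bar is dark, to its right, and the brush head lies under the bar. I'll refine the pin and angle from this view.

```bash
cat > wref.py <<'E'
from m import *
def ref(f,pts):
    c=camera_params("wrist"); D=np.load(f); T=D["T"]
    n=cv2.undistortPoints(np.array(pts,float)[:,None],c["K"],c["dist"])[:,0]
    out=[]
    for (u,v),q in zip(pts,n):
        dep=np.median(D["d"][v-1:v+2,u-1:u+2]); 
        W=T[:3,:3]@(np.r_[q,1]*dep)+T[:3,3]
        r=T[:3,:3]@np.r_[q,1]; W2=T[:3,3]+r*((.124-T[2,3])/r[2])
        out.append(W2); print((u,v),W.round(4),W2[:2].round(4))
    e=np.array(out)[:,:2]; return e
E
python3 - <<'E'
from wref import *
e=ref("w1.npz",[(385,75),(373,268),(380,120),(374,240),(425,110),(474,250)])
for a,b in ((2,3),(0,1),(4,5)):
    q=e[a]-e[b]; print(np.degrees(np.arctan2(q[1],q[0])),np.linalg.norm(q))
E
```

```text
(385, 75) [ 0.5665 -0.2429  0.138 ] [ 0.5677 -0.2458]
(373, 268) [ 0.4345 -0.2094  0.1245] [ 0.4343 -0.2094]
(380, 120) [ 0.5401 -0.2365  0.1246] [ 0.5401 -0.2366]
(374, 240) [ 0.4565 -0.2147  0.1243] [ 0.4564 -0.2148]
(425, 110) [ 0.5393 -0.2667  0.1283] [ 0.5392 -0.268 ]
(474, 250) [ 0.4314 -0.2862  0.1286] [ 0.4293 -0.2879]
-14.586290991778144 0.08651341330652818
-15.243301224029107 0.13824519186337553
10.288516588227663 0.11165152276597888
```

```bash
sed -i 's/np.array(\[.5688,-.2455\])/np.array([.567,-.2437])/' m.py
python3 - <<'E'
from m import *
s="R"
move_l(*pose(s,0,.025,ZT),feed=.12)
sleep(.2); f0=np.array(fn(s,0)); print(sense()["time_s"],"free",f0.round(2),sense()["position"])
hit=move_l(*pose(s,0,-.006),feed=.03,until_force=2.0)
x=sense(); d,n=fr(s,0); print("hit",hit,x["time_s"],"off",((x["position"]-pose(s,0,0)[0])[:2]@n).round(4),np.round(fn(s,0)-f0,2))
im,_=camera("wrist"); cv2.imwrite("pics/w2.png",im[:,:,::-1])
E
```

```text
4.2333 free [ 0.22 -0.39 -0.12] [ 0.47182299 -0.17272922  0.12455221]
hit True 5.0667 off -0.0013 [2.03 0.58 2.61]
```

View pics/w2.png

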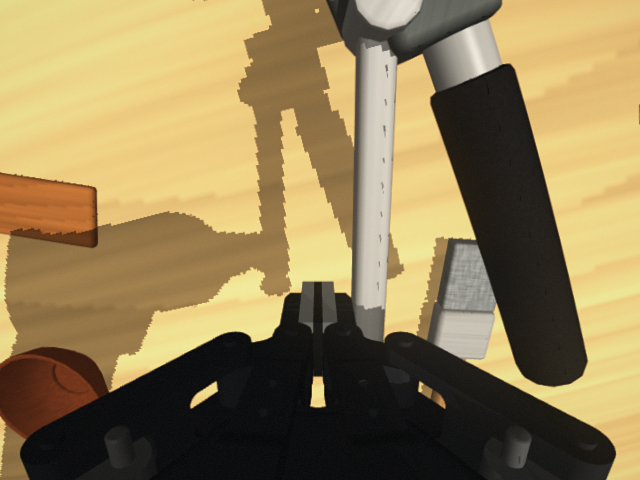

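```bash

python3 - <<'E'
from m import *
s="R"
for i in range(3):
    sleep(.1); print(np.round(fn(s,0),2),sense()["position"].round(4))
move_l(*pose(s,0,-.0013,.128),feed=.05); sleep(.15)
print(np.round(fn(s,0),2),sense()["position"].round(4))
move_l(*pose(s,0,.004,.128),feed=.05); sleep(.15)
print(np.round(fn(s,0),2),sense()["position"].round(4))
move_l(*pose(s,0,-.003,.128),feed=.03); sleep(.15)
print(np.round(fn(s,0),2),sense()["position"].round(4), sense()["time_s"])
E
```

```text
[2.12 0.11 1.71] [ 0.465  -0.1976  0.1236]
[2.79 2.34 2.03] [ 0.465  -0.1976  0.1236]
[3.   1.13 2.15] [ 0.4649 -0.1978  0.1235]
[ 3.63 -2.47  1.94] [ 0.4645 -0.198   0.1279]
[ 0.81 -0.11  0.38] [ 0.4664 -0.1935  0.128 ]
[2.82 0.11 0.89] [ 0.4648 -0.1992  0.128 ] 6.7583
```

```bash
sed -i 's/ZT=.124/ZT=.128/' m.py
cat >> m.py <<'E'
def press(s,off,th0=.03,fmax=12.5,verbose=True):
    """arc steps; stops when normal force >= fmax. returns th, force"""
    th=th0
    while th<.47:
        fine=(.17<th<.25) or th>.38
        move_l(*pose(s,th,off),feed=.03)
        sleep(.06)
        f=fn(s,th)
        if verbose: print(round(th,3),np.round(f,1),round(sense()["time_s"],2))
        if f[0]>=fmax: return th,f[0]
        th+=.01 if fine else .03
    return th,f[0]
E
python3 - <<'E'
from m import *
th,f=press("R",-.001)
x=sense(); print(th,f,x["position"],x["time_s"])
im,_=camera("wrist"); cv2.imwrite("pics/w3.png",im[:,:,::-1])
im,_=camera("top"); cv2.imwrite("pics/t3.png",im[:,:,::-1])
E
```

```text
0.03 [ 3.8  0.5 -0.7] 7.07
0.06 [ 4.7  1.4 -0.9] 7.38
0.09 [ 4.2  0.3 -1.1] 7.7
0.12 [4.1 2.  0.4] 8.02
0.15 [4.4 0.5 0.1] 8.33
0.18 [ 5.   1.2 -0.4] 8.65
0.19 [ 5.2  1.5 -0.1] 8.96
0.2 [ 4.8  2.4 -0.2] 9.27
0.21 [5.4 2.4 0.1] 9.57
0.22 [4.9 2.2 0.8] 9.88
0.23 [ 5.6  2.  -0.2] 10.19
0.24 [ 5.6  1.9 -0. ] 10.5
0.25 [ 6.5  2.2 -0.3] 10.81
0.28 [6.4 2.  0.5] 11.12
0.31 [6.5 2.5 1.8] 11.44
0.34 [6.8 2.6 0.8] 11.76
0.37 [7.4 2.3 1.8] 12.07
0.4 [7.7 2.3 0.9] 12.39
0.41 [7.  2.1 2. ] 12.7
0.42 [8.2 2.5 1.4] 13.01
0.43 [7.5 2.9 1.2] 13.32
0.44 [9.3 2.8 1.9] 13.62
0.45 [11.3  2.9  3.6] 13.93
0.46 [12.9  2.4  4.9] 14.24
0.4600000000000002 12.86418586494577 [ 0.45491941 -0.24332723  0.12789263] 14.2417
```

View pics/w3.png

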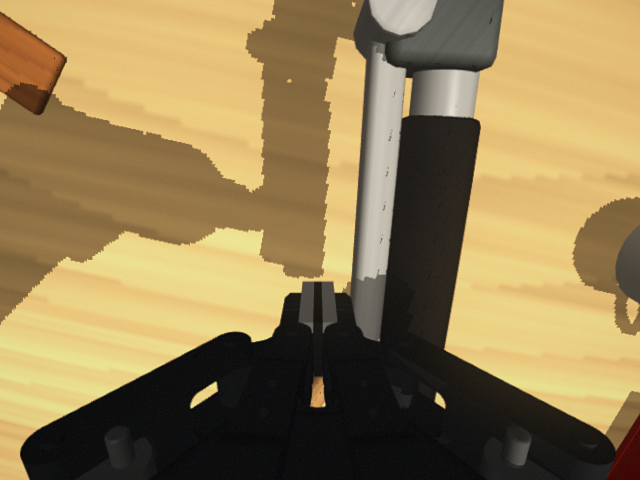

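Wheel R's lever has travelled all the way, with the blade parallel to the bar. The force rose above the spring's 8 N only at about 0.44. I'll release it and go to L.

```bash

python3 - <<'E'
from m import *
s="R"
for th in (.3,.15,0): move_l(*pose(s,th,0),feed=.08)
move_l(*pose(s,0,.025),feed=.1)
move_l(*pose(s,0,.025,.26),feed=.2)
im,d=camera("wrist"); cv2.imwrite("pics/w4.png",im[:,:,::-1])
print(sense()["time_s"])
movep(*pose("L",0,.025,.26))
s=sense(); print(s["time_s"],s["position"],s["joint_pos"])
im,d=camera("wrist"); cv2.imwrite("pics/w5.png",im[:,:,::-1])
T=np.eye(4);T[:3,:3]=s["tcp_rot"];T[:3,3]=s["position"];T=T@camera_params("wrist")["tool_from_camera"]
np.savez("w5.npz",p=im,d=d,T=T)
E
```

```text
16.7
18.6833 [0.51414706 0.37499435 0.25999667] [-1.07594774  0.43300867  0.52761515  1.6518822  -0.2360213   1.12102272
 -2.60646828]
```

View pics/w4.png

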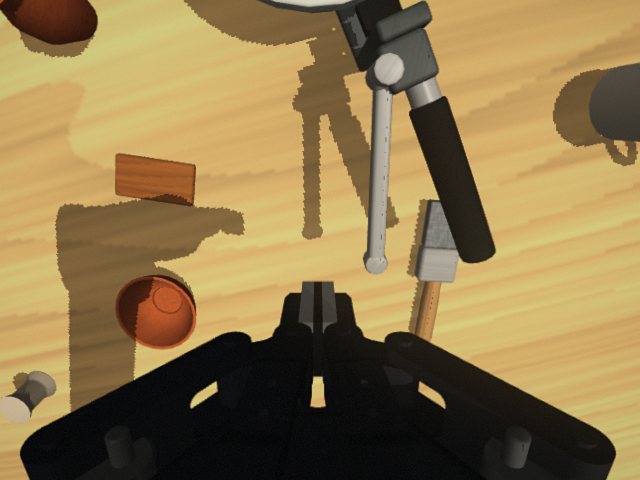

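View pics/w5.png

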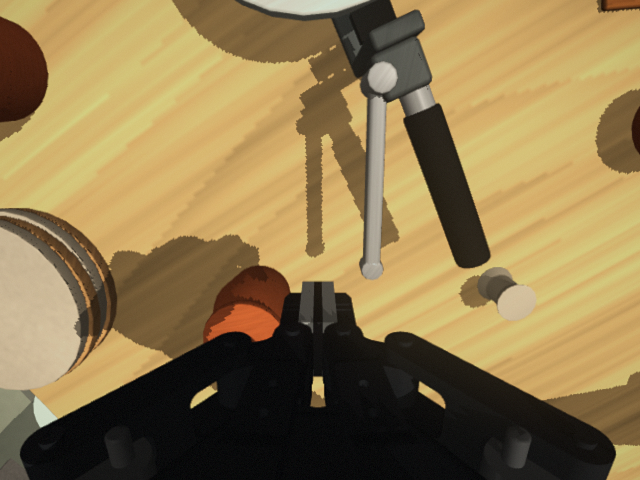

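R's lever has sprung back out and nothing nearby has moved. In the L view the pin is at (382,76), the tip at (371,268) and the jar at about (248,310), to the left of the fingers. I'll refine L and check the jar clearance.

```bash

python3 - <<'E'
from wref import *
e=ref("w5.npz",[(382,76),(371,268),(377,120),(372,240)])
for a,b in ((2,3),(0,1)):
    q=e[a]-e[b]; print(np.degrees(np.arctan2(q[1],q[0])),np.linalg.norm(q))
f=np.load("top0.npz"); W,C,u,v=cloud(f['p'],f['d'],camera_params("top"))
k=(u>95)&(u<155)&(v>240)&(v<295)&(W[:,2]>.03)
print("jar",W[k].min(0),W[k].max(0),W[k&(W[:,2]>.1)].mean(0))
print("tcp target",pose("L",0,.025)[0])
E
```

```text
(382, 76) [0.5837 0.285  0.1373] [0.5841 0.2821]
(371, 268) [0.468  0.3556 0.1245] [0.4678 0.3556]
(377, 120) [0.561  0.2989 0.1244] [0.561  0.2988]
(372, 240) [0.4874 0.344  0.1244] [0.4873 0.344 ]
-31.472966409054013 0.08647258338654563
-32.32258387305929 0.13754770193427057
jar [0.41435109 0.44702203 0.03022701] [0.49590982 0.5275854  0.12730176] [0.45524597 0.48691355 0.10753432]
tcp target [0.51331535 0.37664762 0.128     ]
```

```bash
sed -i 's/np.array(\[.5835,.2805\])/np.array([.584,.284])/' m.py
python3 - <<'E'
from m import *
s="L"
move_l(*pose(s,0,.025),feed=.12)
sleep(.2); print(sense()["time_s"],"free",np.round(fn(s,0),2),sense()["position"])
hit=move_l(*pose(s,0,-.008),feed=.03,until_force=2.0)
x=sense(); d,n=fr(s,0); print("hit",hit,x["time_s"],"off",((x["position"]-pose(s,0,0)[0])[:2]@n).round(4),np.round(fn(s,0),2))
if hit:
    th,f=press(s,-.001,th0=.05)
    sleep(.3); print(th,f,np.round(fn(s,th),2),sense()["time_s"])
im,_=camera("wrist"); cv2.imwrite("pics/w6.png",im[:,:,::-1])
im,_=camera("top"); cv2.imwrite("pics/t6.png",im[:,:,::-1])
E
```

```text
20.1833 free [-0.68  0.27 -0.03] [0.5140988  0.38034783 0.12868259]
hit True 21.0417 off -0.002 [3.46 0.96 0.64]
0.05 [ 2.7  1.  -0.4] 21.38
0.08 [4.2 0.8 0.7] 21.69
0.11 [4.  0.8 2.5] 22.01
0.14 [5.3 1.6 1.2] 22.32
0.17 [4.6 1.5 1.9] 22.64
0.2 [4.9 1.  1.9] 22.96
0.21 [5.4 1.4 1.9] 23.27
0.22 [7.9 1.3 1.5] 23.57
0.23 [ 9.7  1.6 -1.9] 23.88
0.24 [11.9  2.6 -2.4] 24.19
0.25 [13.8  3.9 -2.9] 24.5
0.25000000000000006 13.82852194222491 [13.66  2.88 -3.57] 24.8
```

View pics/w6.png

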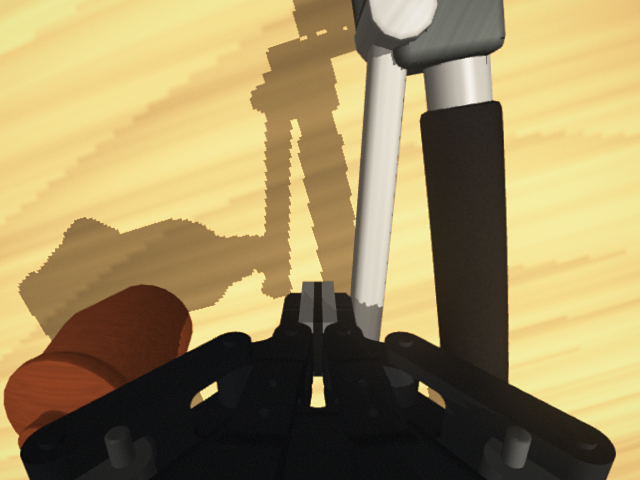

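View pics/t6.png

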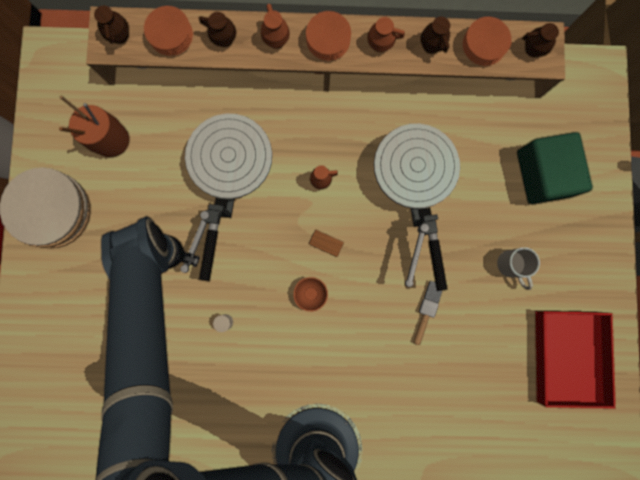

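L is the one that stops short: the stop begins at about 0.21, with a clear gap to the bar at (430,250). The wording asks for each lever to spring out before the final hold, so I'll let it out fully, check it, then press it again and hold.

```bash

python3 - <<'E'
from m import *
s="L"
for th in (.12,0): move_l(*pose(s,th,0),feed=.08)
move_l(*pose(s,0,.015),feed=.1); sleep(.4)
print("free",np.round(fn(s,0),2),sense()["time_s"])
im,_=camera("wrist"); cv2.imwrite("pics/w7.png",im[:,:,::-1])
move_l(*pose(s,0,.002),feed=.05)
for th in (.08,.16): move_l(*pose(s,th,-.001),feed=.03)
th,f=press(s,-.001,th0=.2,fmax=13.0)
for i in range(4): sleep(.4); print(th,np.round(fn(s,th),2))
im,_=camera("wrist"); cv2.imwrite("pics/w8.png",im[:,:,::-1])
im,_=camera("scene"); cv2.imwrite("pics/s8.png",im[:,:,::-1])
print(sense()["time_s"])
E
python3 -c "
import cv2,numpy as np
cv2.imwrite('pics/m78.png',cv2.resize(np.hstack([cv2.imread('pics/w7.png'),cv2.imread('pics/w8.png')]),(800,300)))"
```

```text
free [-0.31 -0.76  0.78] 26.2583
0.2 [ 5.  -0.7 -2.5] 28.07
0.21 [ 5.3  1.4 -2.4] 28.38
0.22 [ 7.6  0.4 -4.4] 28.69
0.23 [ 8.7  1.5 -4.9] 29.0
0.24 [11.3  0.6 -7.1] 29.31
0.25 [13.   3.2 -8. ] 29.62
0.28 [ 19.2   3.3 -12.1] 29.93
0.28 [ 18.63   3.25 -11.6 ]
0.28 [ 18.94   3.59 -11.68]
0.28 [ 18.47   3.54 -10.99]
0.28 [ 19.99   3.17 -10.9 ]
31.6333
```

View pics/m78.png

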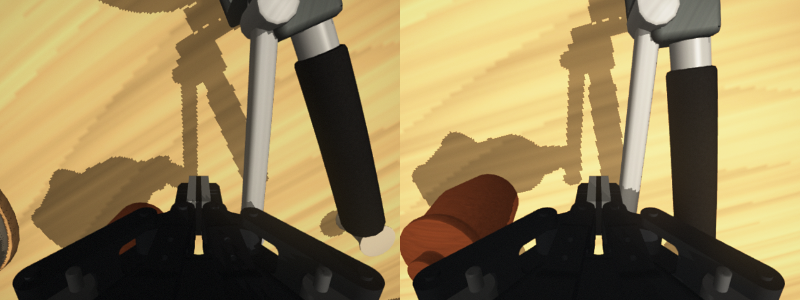

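View pics/s8.png

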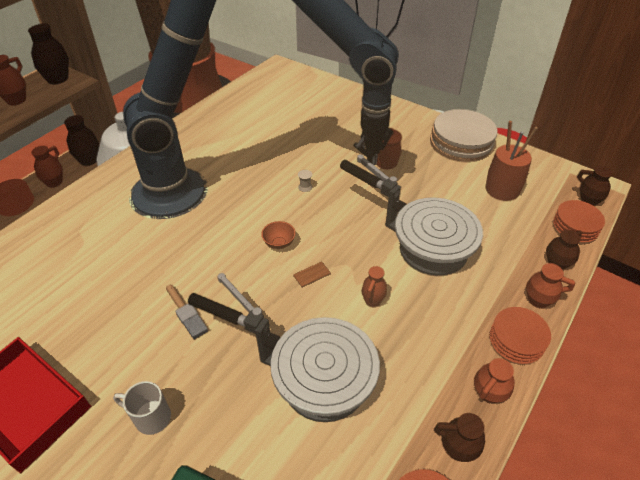

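A coarse last step took the push to 19 N, so I'll ease it back to around 15 N, which is still firmly on the stop.

```bash

python3 - <<'E'
from m import *
s="L"
move_l(*pose(s,.258,-.001),feed=.02)
for i in range(3): sleep(.4); print(np.round(fn(s,.258),2))
x=sense(); print(x["time_s"],x["finger_gap"],x["qd"].round(4))
if 11<fn(s,.258)[0]<18: finish_job(); print("done")
E
```

```text
[15.06  1.53 -8.28]
[14.03  2.98 -7.45]
[14.81  2.64 -6.77]
33.1083 -1.132654995409111e-05 [-0.0011 -0.0023  0.0015 -0.0007 -0.0024  0.      0.003 ]
the job is handed in; nothing more can be done
done
```

Both brakes have been tried. I handed the job in at about 33 s with the lever that stops short held against its stop. I call the wheels right and left (left is the robot's +y side), because I couldn't tell which is a and which is b.

- **Right wheel:** the lever went all the way in, to about 0.43 rad by my estimate, and lay along its bar. I pushed it to about 13 N and let it go. The wrist and scene pictures afterwards show it sprung out.
- **Left wheel:** the lever stopped well short, at about 0.21 rad, with a clear gap to the bar. I pushed it to about 14 N, let it spring fully out, then pressed it in again for the final hold.
- **Final hold:** the last readings were steady at 14–15 N against the stop, with the gripper closed and the arm still.
- **Surroundings:** the last scene picture shows the right lever out and the pots and tools where they were.

**Flaws in the run:**
- On the second press of the left lever, one step was too coarse and the push reached about 20 N for under two seconds before I eased it back.
- Friction left a steady vertical force of about 7 N on the tool at the end.
- When I first touched the right lever, about 2 N of vertical force showed up, so I raised the tool 4 mm before pressing.

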